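# Lock the lens in its service mount by the push-and-turn collar

## Task

The lens in the upright service mount is still loose: press down on its black ribbed collar and turn it clockwise, feeling for the hidden slot where it drops in, then keep turning it clockwise, down in the slot, until it comes to its stop with the white index line at the red locked mark. Let go so that the collar stays down and locked by itself, and leave the other things on the table where they are.

Things in the scene. Friction and masses are not known exactly. Their poses are not given: they have to be found in the camera images.
- mount: Fixed service mount: a cream disc base 112 mm across and 20 mm high, bolted down, with an upright aluminium neck 48 mm across carrying the collar. Origin: centre of the base's underside, on the upright axis (its z) about which the collar turns; its x axis points to the red locked mark. Below the collar the neck is bare: fingertips have room down to the base top.
- collar_top (a point): Centre of the black ribbed collar's top rim, on the mount's axis; 94 mm above the table when the collar is up, 84 mm when it is down in the slot. The collar is round, 56 mm across and 32 mm high (its lower edge is 32 mm below this point), with a sunk lens face in the top; it can be gripped across at any yaw, with 25 mm and more clear all round.
- index_line (a point): Outer top end of the white index line on the collar, 28 mm from the axis; turns and sinks with the collar.
- locked_mark (a point): Red line on the base top, 45 mm from the axis in the direction of the mount's x; the white line must finally point the same way.
- collar (a joint): Turn of the collar in rad, clockwise seen from above: 0 at the open stop, 2.3 at the firm locked stop, white line at the red mark. About 0.06 N m of friction; starts at 0 to 0.3 and stays where left. The hidden slot lies somewhere between turns 0.45 and 1.05, elsewhere each time, and takes the collar within about 0.14 rad of its middle.
- press (a joint): How far the collar is pressed down, m: 0 up (spring, 2.5 N), 0.0105 at the bottom (5.5 N). A hidden ledge stops it at about 0.002 or less except over the slot. Pressed 0.0098 or more there, it can turn on clockwise under the ledge, which then keeps it down (0.009 to 0.0095 when let go, at any turn past the slot). Let go in the slot, it comes up. A press of 12 N is plenty.
- spare_lens: Bystander: spare black lens cell, 50 mm across, 30 mm high. Origin: centre of its underside.
- weight: Bystander: brass weight with a knob, 44 mm across, 46 mm high. Origin: centre of its underside.
- tin: Bystander: squat aluminium jar, 58 mm across, 45 mm high. Origin: centre of its underside.
- solvent: Bystander: amber bottle, 58 mm across, 150 mm high. Origin: centre of its underside.
- swab_jar: Bystander: clear cup with cotton swabs, 60 mm across, 145 mm high over the swabs. Origin: centre of its underside.
- brush: Bystander: brush, 170 mm long, lying along its x. Origin: centre of its underside.
- spatula: Bystander: spatula, 180 mm long, lying along its x. Origin: centre of its underside.

How it is judged:
By the outcome, as a careful person would: the job done as asked, in the order asked, and still so for the second after the job is handed in, with the robot touching nothing.
It also fails if it takes over 45 s, if anything falls off the work surface, if the arm or the gripper's body presses on something with over 40 N, if the wrist force passes 120 N, or if a joint passes its speed limit or range.

## Robot

A 6-joint arm with a two-finger parallel gripper is mounted at the origin on the work surface. World frame = base frame: x ahead of the robot, y to its left, z up, the work surface at z = 0. Lengths are in m, angles in rad, forces in N, time in s.
With the tool pointing down it reaches from about 0.275 to 0.85 m from the base axis. Payload 19 kg.
Tool frame: the origin (TCP) lies on the centre line of the jaws, within the pads' length; the fingertips stand 25 mm ahead of it and the grasp point (between the pads) lies 6 mm ahead of it; x points along the fingers, y is the direction in which the jaws open and shut, and the axes are right-handed (so a half turn about x gives the same grasp; the last joint's range is limited). The gripper opens to 85 mm and grips with 20 to 120 N. Pads are 22 mm wide; open, the fingers measure 114 mm over their backs; the gripper's body (76 mm by 85 mm) begins 54 mm behind the grasp point. The pads swing forward as they close: fully open they stand 13 mm farther back than shut.
Start: joints at [1.141, 0.15, 1.437, -0, 1.554, -0.134], TCP at [0.168, 0.55, 0.256] pointing down, gripper open.
Joint ranges: [-2.8, 2.8], [-0.68, 2.1], [0.12, 2.68], [-1.39, 4.53], [0.16, 2.79], [-2.81, 2.81]. Speed limits (rad/s): [1.89, 1.89, 2.22, 3.01, 3.01, 3.01].

## Interface

Orientations are given as a 3x3 rotation matrix whose columns are the frame's x, y, z axes.
In Python, from rig import ctrl gives the robot as it stands.
- The arm moves only by the tool servo_tool, never from a script. Its argument "deltas" is a list of rows, each an object of numbers: "dx", "dy", "dz": the shift along the tool's x, y, z in cm; "yaw": the turn about the tool's x in degrees. In form: [{"dx": .., "dy": .., "dz": .., "yaw": ..}, ...]. A call has 1 to 5 rows; each row is the pose to reach, as a shift and turn from the pose measured when the call began, along the tool's axes at that moment; what a row does not reach only later rows make up. A row lasts 1/8 s, in which the tool goes at most 62.5 mm and 10.7 degrees, less where a joint would pass 70% of its speed; a pose out of reach is approached as far as the arm can. A call with a gripper value outside its range is refused whole. "claw" is the opening, from 0 (shut) to 1 (fully open), set as the call begins (left out, the last holds). The fingers move at their own pace and stop on an object; "force" is the grip in N (left out, the last holds). Time passes only in rows, so rows that repeat a pose let the fingers close. It gives the time, the measured TCP pose, the force and the opening at its end, in the units of the state.
- ctrl.sense(): the state, without advancing time (a new reading comes with each control period).
- ctrl.grab_frame(name): name is "side" or "top" or "wrist"; returns (picture, depth): 420x560x3 uint8, blue, green, red; 420x560 float32, m along the optical axis (not along the pixel's ray), 0 where there is no reading.
- ctrl.camera_params(name): a dict with "fx", "fy", "cx", "cy" (pixels), "view" (4x4, takes a point from world to camera coordinates). Camera axes: x right, y down, z forward; pixel columns grow to the right and rows downward; lengths in m; the calibration is good to about 2 mm. A picture is of the moment at which its call begins: read the wrist's pose just before it. camera_params takes no time and is no camera call; for the wrist camera it gives the pose at the moment of the call.
- ctrl.sign_off(): hands the job in, once; it reports no verdict.
The state is a dict: "clock": time; "qpos": joint angles; "joint_vel": joint speeds; "joint_torque": joint torques, N m; "ee_pos": TCP position; "orientation": TCP orientation; "contact_force": force on the tool from outside, world axes, zero at the start; "ft_torque": the same for the moment, N m; "width": finger opening in m.
Only numpy, scipy, OpenCV 4.12 (cv2) and the standard library are available. Lean on these libraries where they do the work, as an engineer would, in place of code of your own. Each camera call takes 0.05 s, during which the arm holds its last target.

## Working session

There is one attempt and no reset: what is moved stays moved. The work goes in short steps, Python scripts to look and compute and a tool call to move; the robot and the scene stay as the last step left them, time stands still between calls to the robot, and variables do not carry over. Pictures are saved under pics/ and viewed, and the job is handed in when it is done.

Besides the shell and the picture viewer there is one more tool, called after "Emit:" in YAML: its name, and indented under it one key for each argument. servo_tool: Moves the arm, as the interface text tells. Its arguments: {"type":"object","properties":{"deltas":{"type":"array"},"claw":{"type":"number"},"force":{"type":"number"}},"required":["deltas"]}

```bash
ls; mkdir -p pics; python3 - <<'E'
from rig import ctrl
import cv2,numpy as np
s=ctrl.sense();print({k:np.round(v,3).tolist() for k,v in s.items()})
for n in("top","side"):
    p,d=ctrl.grab_frame(n);cv2.imwrite(f"pics/{n}0.png",p);np.save(f"pics/{n}0.npy",d)
    c=ctrl.camera_params(n);print(n,{k:np.round(v,3).tolist() for k,v in c.items()})
E
```

```text
pics
{'clock': 0.0, 'qpos': [1.141, 0.151, 1.438, 0.0, 1.554, -0.134], 'joint_vel': [-0.0, 0.001, -0.001, -0.001, 0.001, -0.001], 'joint_torque': [0.0, -71.305, -57.085, -0.0, 0.009, -0.0], 'ee_pos': [0.168, 0.55, 0.256], 'orientation': [[-0.001, 0.291, 0.957], [-0.001, 0.957, -0.291], [-1.0, -0.001, -0.0]], 'contact_force': [0.498, -0.191, -0.288], 'ft_torque': [-0.063, -0.011, 0.024], 'width': 0.085}
top {'fx': 535.227, 'fy': 535.227, 'cx': 277.349, 'cy': 205.94, 'view': [[0.022, -1.0, -0.004, 0.028], [-0.992, -0.021, -0.124, 0.591], [0.124, 0.007, -0.992, 1.159], [0.0, 0.0, 0.0, 1.0]]}
side {'fx': 435.576, 'fy': 435.576, 'cx': 284.612, 'cy': 214.408, 'view': [[-0.973, -0.23, -0.012, 0.578], [-0.167, 0.74, -0.651, 0.11], [0.159, -0.632, -0.759, 0.987], [0.0, 0.0, 0.0, 1.0]]}
```

View pics/top0.png

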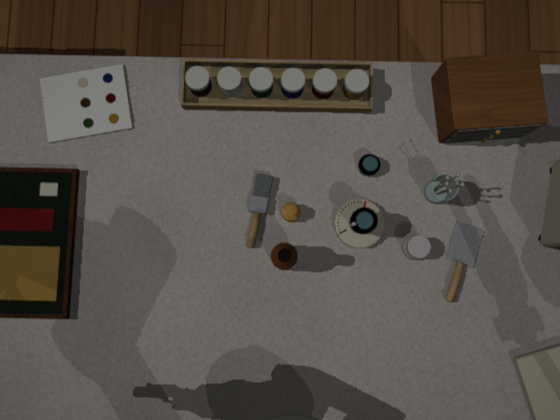

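View pics/side0.png

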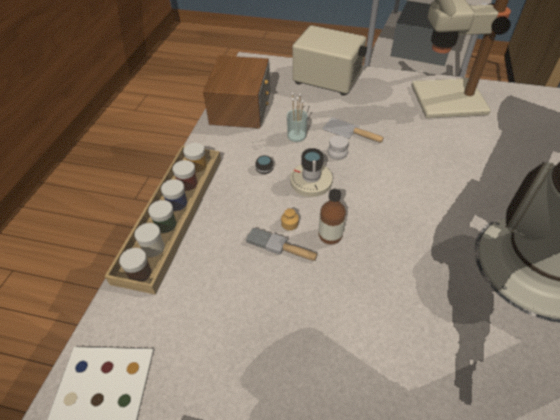

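```bash
cat > h.py <<'E'
import numpy as np,cv2
from rig import ctrl
def unproj(n,u,v,z,c=None):
    c=c or ctrl.camera_params(n);V=np.array(c['view']);R=V[:3,:3];t=V[:3,3]
    o=-R.T@t;r=R.T@np.array([(u-c['cx'])/c['fx'],(v-c['cy'])/c['fy'],1.]);return o+r*(z-o[2])/r[2]
def proj(n,p,c=None):
    c=c or ctrl.camera_params(n);V=np.array(c['view']);q=V[:3,:3]@np.array(p)+V[:3,3]
    return c['fx']*q[0]/q[2]+c['cx'],c['fy']*q[1]/q[2]+c['cy'],q[2]
E
python3 - <<'E'
import cv2
from h import *
p=cv2.imread("pics/top0.png");cv2.imwrite("pics/t0z.png",cv2.resize(p[190:260,325:405],None,fx=8,fy=8,interpolation=cv2.INTER_CUBIC))
p=cv2.imread("pics/side0.png");cv2.imwrite("pics/s0z.png",cv2.resize(p[140:205,280:345],None,fx=9,fy=9,interpolation=cv2.INTER_CUBIC))
print(unproj("top",360,224,.02),unproj("top",364,221,.094))
for n,u,v,z in[("solvent",284,256,.1),("swab",441,188,.1),("tin",418,247,.045),("spare",370,164,.03),("weight",290,211,.03)]: print(n,unproj("top",u,v,z).round(3))
E
```

```text
[ 0.5552072  -0.14591835  0.02      ] [ 0.55479262 -0.14333625  0.094     ]
solvent [0.477 0.025 0.1  ]
swab [ 0.628 -0.305  0.1  ]
tin [ 0.505 -0.27   0.045]
spare [ 0.691 -0.167  0.03 ]
weight [0.58  0.013 0.03 ]
```

View pics/t0z.png

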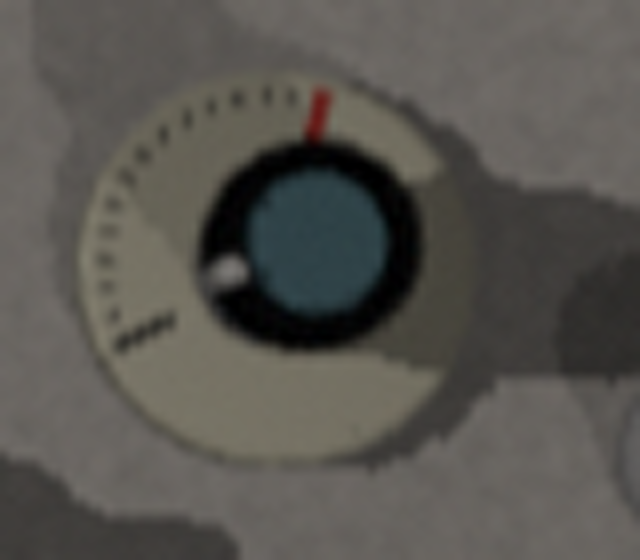

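View pics/s0z.png

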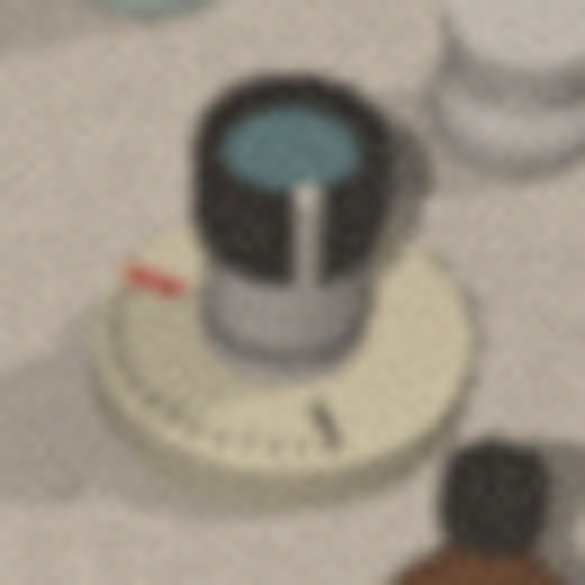

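```bash
python3 - <<'E'
from h import *
C=unproj("top",363.9,220.6,.094);B=unproj("top",359.6,223.4,.02);I=unproj("top",353.5,224,.094);R=unproj("top",364.75,204.4,.02);O=unproj("top",325+147/8,190+332/8,.02)
print(C,B)
a=lambda p,q:np.arctan2(*(p-q)[[1,0]])
print("red",a(R,B),"idx",a(I,C),"open",a(O,B))
# depth centroid for collar top in both views
for n in("top","side"):
    d=np.load(f"pics/{n}0.npy");c=ctrl.camera_params(n);V=np.array(c['view'])
    v,u=np.mgrid[:420,:560];P=np.stack([(u-c['cx'])/c['fx']*d,(v-c['cy'])/c['fy']*d,d],-1)-V[:3,3];P=P@V[:3,:3]
    for lo,hi in((.08,.1),(.015,.025)):
        m=(d>0)&(abs(P[...,2]-(lo+hi)/2)<(hi-lo)/2)&(np.hypot(P[...,0]-.555,P[...,1]+.144)<.065)
        q=P[m];print(n,lo,m.sum(),q.mean(0).round(4),((q.max(0)+q.min(0))/2).round(4),q[:,2].max().round(4))
E
```

```text
[ 0.55563878 -0.14312301  0.094     ] [ 0.55654558 -0.14501323  0.02      ]
red -0.25927306315726745 idx 1.908007257432803 open 2.053508032126665
top 0.08 549 [ 0.5585 -0.1441  0.0903] [ 0.5586 -0.1442  0.0901] 0.0997
top 0.015 1262 [ 0.5556 -0.1402  0.0199] [ 0.5589 -0.1449  0.02  ] 0.025
side 0.08 347 [ 0.5558 -0.1386  0.0897] [ 0.5561 -0.1406  0.0889] 0.0977
side 0.015 696 [ 0.5541 -0.1266  0.02  ] [ 0.5564 -0.1381  0.0199] 0.0246
```

Emit:
servo_tool:
  deltas:
    - {"dy": -4, "dz": 4.2}
    - {"dy": -8.5, "dz": 8.8}
    - {"dy": -13, "dz": 13.5}
    - {"dy": -17.4, "dz": 18}
    - {"dy": -21.7, "dz": 22.5}
  claw: 1

```text
schema error: expected keys dx, dy, dz, yaw
```

Emit:
servo_tool:
  deltas:
    - {"dx": 0, "dy": -4, "dz": 4.2, "yaw": 0}
    - {"dx": 0, "dy": -8.3, "dz": 8.6, "yaw": 0}
    - {"dx": 0, "dy": -12.5, "dz": 13, "yaw": 0}
    - {"dx": 0, "dy": -16.8, "dz": 17.4, "yaw": 0}
    - {"dx": 0, "dy": -21, "dz": 21.8, "yaw": 0}
  claw: 1

```text
clock: 0.72
ee_pos: [0.3152, 0.2836, 0.2559]
orientation: [[-0.0, 0.291, 0.957], [-0.001, 0.957, -0.291], [-1.0, -0.001, 0.0]]
contact_force: [0.8, -0.5, 0.2]
width: 0.0854
```

Emit:
servo_tool:
  deltas:
    - {"dx": 0, "dy": -4.2, "dz": 4.4, "yaw": 0}
    - {"dx": 0, "dy": -8.4, "dz": 8.8, "yaw": 0}
    - {"dx": 0, "dy": -12.6, "dz": 13.2, "yaw": 0}
    - {"dx": 0, "dy": -16.8, "dz": 17.6, "yaw": 0}
    - {"dx": 0, "dy": -21, "dz": 22, "yaw": 0}

```text
clock: 1.35
ee_pos: [0.4651, 0.0166, 0.256]
orientation: [[-0.0, 0.291, 0.957], [-0.001, 0.957, -0.291], [-1.0, -0.001, 0.0]]
contact_force: [1.6, 0.9, 0.3]
width: 0.0852
```

```bash
cat > go.py <<'E'
import sys
from h import *
# world target -> tool deltas in cm
s=ctrl.sense();R=np.array(s['orientation']);p=np.array(s['ee_pos']);t=np.array([float(x) for x in sys.argv[1:4]])
print("delta cm",(R.T@(t-p)*100).round(2),"q",np.round(s['qpos'],2),"t",s['clock'])
E
python3 go.py .5565 -.1435 .256
```

```text
delta cm [  0.02 -12.66  13.41] q [-0.13 -0.08  1.68 -0.    1.55 -1.4 ] t 1.35
```

Emit:
servo_tool:
  deltas:
    - {"dx": 0, "dy": -4.2, "dz": 4.4, "yaw": 0}
    - {"dx": 0, "dy": -8.4, "dz": 8.9, "yaw": 0}
    - {"dx": 0, "dy": -12.7, "dz": 13.4, "yaw": 0}
    - {"dx": 0, "dy": -12.7, "dz": 13.4, "yaw": 0}

```text
clock: 1.85
ee_pos: [0.5571, -0.1472, 0.2545]
orientation: [[-0.002, 0.295, 0.956], [-0.0, 0.956, -0.295], [-1.0, -0.001, -0.002]]
contact_force: [-0.2, 0.2, -0.5]
width: 0.0857
```

```bash
python3 - <<'E'
from h import *
s=ctrl.sense();c=ctrl.camera_params("wrist");p,d=ctrl.grab_frame("wrist");cv2.imwrite("pics/w1.png",p);np.save("pics/w1.npy",d)
import pickle;pickle.dump(c,open("pics/w1.pkl","wb"))
print(s['ee_pos'],s['contact_force'],s['qpos'][5],s['clock'])
print(proj("wrist",[.5565,-.1435,.094],c), proj("wrist",[.5565,-.1435,.02],c))
E
```

```text
[ 0.55708515 -0.14719945  0.25449816] [-0.1812942   0.16732378 -0.54772126] -1.6629276169744538 1.85
(np.float64(286.29252156065075), np.float64(199.81869698206916), np.float64(0.2887414969832583)) (np.float64(285.56033774664724), np.float64(184.11013958573713), np.float64(0.35956062460528926))
```

View pics/w1.png

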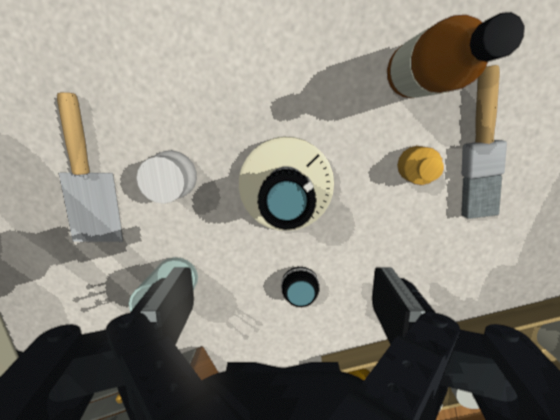

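```bash
python3 - <<'E'
from h import *
import pickle
c=pickle.load(open("pics/w1.pkl","rb"));p=cv2.imread("pics/w1.png");d=np.load("pics/w1.npy")
hsv=cv2.cvtColor(p,cv2.COLOR_BGR2HSV)
# depth segmentation of base+collar
v,u=np.mgrid[:420,:560];V=np.array(c['view']);P=np.stack([(u-c['cx'])/c['fx']*d,(v-c['cy'])/c['fy']*d,d],-1)-V[:3,3];P=P@V[:3,:3]
near=np.hypot(P[...,0]-.5565,P[...,1]+.1435)<.065
for lo,hi in((.088,.1),(.06,.1),(.015,.025)):
    m=near&(P[...,2]>lo)&(P[...,2]<hi)
    cn=max(cv2.findContours(m.astype(np.uint8),0,1)[0],key=cv2.contourArea)
    (x,y),r=cv2.minEnclosingCircle(cn);e=cv2.fitEllipse(cn);z=.02 if lo<.02 else .094
    print(lo,m.sum(),P[m].mean(0).round(4),(x,y,r),e, unproj("wrist",*e[0],z,c).round(4),unproj("wrist",x,y,z,c).round(4))
# sunk blue face
m=((hsv[...,0]>85)&(hsv[...,0]<115)&(hsv[...,1]>60)&near).astype(np.uint8)
cn=max(cv2.findContours(m,0,1)[0],key=cv2.contourArea);e=cv2.fitEllipse(cn);print("face",e,unproj("wrist",*e[0],.09,c).round(4), P[m>0].mean(0))
cv2.imwrite("pics/w1z.png",cv2.resize(p[130:235,230:345],None,fx=6,fy=6,interpolation=cv2.INTER_CUBIC))
E
```

```text
0.088 2589 [ 0.5583 -0.1436  0.0921] (286.8981628417969, 200.4237823486328, 30.09365463256836) ((286.6737365722656, 200.93080139160156), (57.21564865112305, 58.38766098022461), 70.78033447265625) [ 0.5576 -0.1435  0.094 ] [ 0.5572 -0.1431  0.094 ]
0.06 2859 [ 0.557  -0.1434  0.0911] (286.7436218261719, 199.2818145751953, 30.860490798950195) ((286.5632019042969, 199.4112548828125), (58.23586654663086, 60.905860900878906), 2.5935239791870117) [ 0.5562 -0.1431  0.094 ] [ 0.5561 -0.1429  0.094 ]
0.015 4054 [ 0.5444 -0.14    0.0216] (285.936767578125, 184.0, 47.48106384277344) ((285.90716552734375, 184.87594604492188), (87.97554779052734, 91.0789794921875), 179.23448181152344) [ 0.5575 -0.1434  0.02  ] [ 0.5565 -0.143   0.02  ]
face ((286.31573486328125, 200.32301330566406), (40.82427978515625, 41.92351150512695), 101.33175659179688) [ 0.558  -0.1439  0.09  ] [ 0.55423981 -0.1334768   0.2326073 ]
```

View pics/w1z.png

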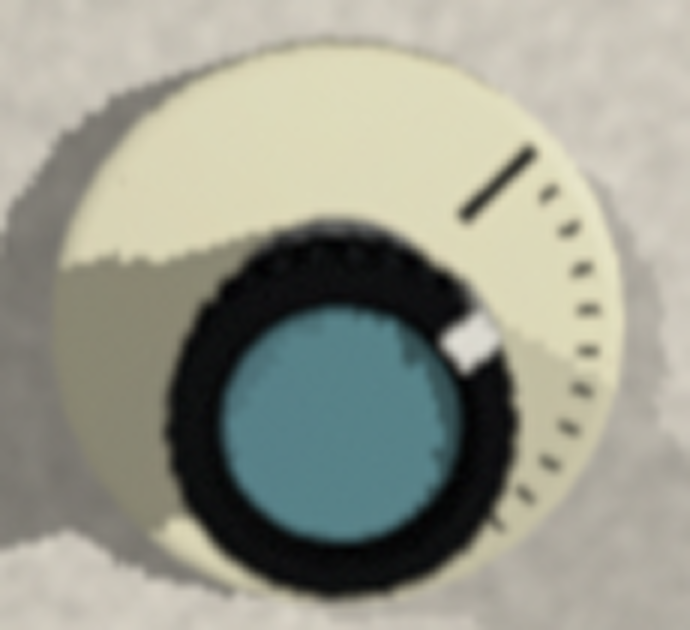

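Emit:
servo_tool:
  deltas:
    - {"dx": 3, "dy": 0.37, "dz": -0.1, "yaw": 0}
    - {"dx": 7, "dy": 0.37, "dz": -0.1, "yaw": 0}
    - {"dx": 10, "dy": 0.37, "dz": -0.1, "yaw": 0}
    - {"dx": 12, "dy": 0.37, "dz": -0.1, "yaw": 0}
    - {"dx": 12, "dy": 0.37, "dz": -0.1, "yaw": 0}

```text
clock: 2.52
ee_pos: [0.5554, -0.1402, 0.134]
orientation: [[-0.004, 0.293, 0.956], [0.001, 0.956, -0.293], [-1.0, -0.0, -0.004]]
contact_force: [-0.9, -0.5, 1.1]
width: 0.0853
```

```bash
python3 go.py .557 -.1433 .082
```

```text
delta cm [ 5.2  -0.25  0.27] q [-0.38  0.22  1.61 -0.    1.32 -1.66] t 2.525
```

Emit:
servo_tool:
  deltas:
    - {"dx": 1, "dy": -0.25, "dz": 0.27, "yaw": 0}
    - {"dx": 2.5, "dy": -0.25, "dz": 0.27, "yaw": 0}
    - {"dx": 4, "dy": -0.25, "dz": 0.27, "yaw": 0}
    - {"dx": 5.2, "dy": -0.25, "dz": 0.27, "yaw": 0}
    - {"dx": 5.2, "dy": -0.25, "dz": 0.27, "yaw": 0}

```text
clock: 3.15
ee_pos: [0.5565, -0.1431, 0.0808]
orientation: [[-0.006, 0.293, 0.956], [0.002, 0.956, -0.293], [-1.0, -0.0, -0.006]]
contact_force: [0.3, 0.3, -0.3]
width: 0.0854
```

```bash
python3 go.py .557 -.1433 .082
```

```text
delta cm [-0.12 -0.    0.05] q [-0.39  0.27  1.66 -0.    1.22 -1.66] t 3.15
```

Good. Close on the collar at moderate grip.

Emit:
servo_tool:
  deltas:
    - {"dx": 0, "dy": 0, "dz": 0.05, "yaw": 0}
    - {"dx": 0, "dy": 0, "dz": 0.05, "yaw": 0}
    - {"dx": 0, "dy": 0, "dz": 0.05, "yaw": 0}
    - {"dx": 0, "dy": 0, "dz": 0.05, "yaw": 0}
    - {"dx": 0, "dy": 0, "dz": 0.05, "yaw": 0}
  claw: 0
  force: 60

```text
clock: 3.78
ee_pos: [0.5572, -0.1434, 0.0811]
orientation: [[-0.005, 0.293, 0.956], [0.001, 0.956, -0.293], [-1.0, -0.0, -0.006]]
contact_force: [0.5, -0.7, 3.3]
width: 0.0548
```

```bash
cat > st.py <<'E'
from h import *
s=ctrl.sense();R=np.array(s['orientation'])
print("t",round(s['clock'],2),"pos",np.round(s['ee_pos'],4),"yang",np.arctan2(R[1,1],R[0,1]).round(4),"F",np.round(s['contact_force'],1),"T",np.round(s['ft_torque'],2),"w",round(s['width'],4),"q6",round(s['qpos'][5],2))
E
python3 st.py
```

```text
t 3.77 pos [ 0.5572 -0.1434  0.0811] yang 1.2737 F [ 0.5 -0.7  3.3] T [-0.13 -0.18  0.02] w 0.0548 q6 -1.66
```

Emit:
servo_tool:
  deltas:
    - {"dx": 0.15, "dy": 0, "dz": 0, "yaw": 0}
    - {"dx": 0.3, "dy": 0, "dz": 0, "yaw": 0}
    - {"dx": 0.3, "dy": 0, "dz": 0, "yaw": 0}

```text
clock: 4.15
ee_pos: [0.5575, -0.1435, 0.0794]
orientation: [[-0.004, 0.293, 0.956], [0.001, 0.956, -0.293], [-1.0, -0.0, -0.004]]
contact_force: [-5.7, 1.1, 21.8]
width: 0.0549
```

```bash
python3 st.py
```

```text
t 4.15 pos [ 0.5575 -0.1435  0.0794] yang 1.2738 F [-5.7  1.1 21.8] T [0.37 0.98 0.02] w 0.0549 q6 -1.66
```

Emit:
servo_tool:
  deltas:
    - {"dx": 0.07, "dy": 0, "dz": 0, "yaw": 4}
    - {"dx": 0.07, "dy": 0, "dz": 0, "yaw": 8}
    - {"dx": 0.07, "dy": 0, "dz": 0, "yaw": 8}

```text
clock: 4.53
ee_pos: [0.5574, -0.1433, 0.0788]
orientation: [[-0.004, 0.423, 0.906], [0.001, 0.906, -0.423], [-1.0, -0.001, -0.004]]
contact_force: [-1.7, 0.7, 3.8]
width: 0.0548
```

```bash
python3 st.py
```

```text
t 4.53 pos [ 0.5574 -0.1433  0.0788] yang 1.1345 F [-1.7  0.7  3.8] T [ 0.26  0.33 -0.15] w 0.0548 q6 -1.52
```

Emit:
servo_tool:
  deltas:
    - {"dx": 0.15, "dy": 0, "dz": 0, "yaw": 0}
    - {"dx": 0.15, "dy": 0, "dz": 0, "yaw": 2}
    - {"dx": 0.15, "dy": 0, "dz": 0, "yaw": 2}

```text
clock: 4.9
ee_pos: [0.5574, -0.1433, 0.0772]
orientation: [[-0.004, 0.454, 0.891], [0.001, 0.891, -0.454], [-1.0, -0.001, -0.005]]
contact_force: [-0.3, 1.1, 2.6]
width: 0.0548
```

```bash
python3 st.py
```

```text
t 4.9 pos [ 0.5574 -0.1433  0.0772] yang 1.0998 F [-0.3  1.1  2.6] T [ 0.26  0.25 -0.06] w 0.0548 q6 -1.48
```

Emit:
servo_tool:
  deltas:
    - {"dx": 0.15, "dy": 0, "dz": 0, "yaw": 0}
    - {"dx": 0.3, "dy": 0, "dz": 0, "yaw": 0}
    - {"dx": 0.3, "dy": 0, "dz": 0, "yaw": 0}

```text
clock: 5.28
ee_pos: [0.5573, -0.1433, 0.0741]
orientation: [[-0.005, 0.454, 0.891], [0.001, 0.891, -0.454], [-1.0, -0.001, -0.005]]
contact_force: [-0.7, 1.2, 4.7]
width: 0.0545
```

```bash
python3 - <<'E'
from h import *
s=ctrl.sense();c=ctrl.camera_params("wrist");p,d=ctrl.grab_frame("wrist");cv2.imwrite("pics/w2.png",p)
E
python3 st.py
```

```text
t 5.33 pos [ 0.5574 -0.1433  0.0741] yang 1.1 F [-1.3  1.2  3.7] T [0.22 0.2  0.11] w 0.0549 q6 -1.49
```

View pics/w2.png

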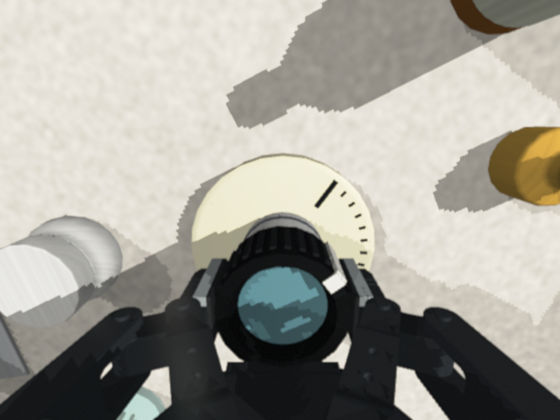

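Emit:
servo_tool:
  deltas:
    - {"dx": 0.2, "dy": 0, "dz": 0, "yaw": 0}
    - {"dx": 0.35, "dy": 0, "dz": 0, "yaw": 0}
    - {"dx": 0.4, "dy": 0, "dz": 0, "yaw": 0}
    - {"dx": 0.4, "dy": 0, "dz": 0, "yaw": 0}

```text
clock: 5.82
ee_pos: [0.5575, -0.1433, 0.0709]
orientation: [[-0.004, 0.453, 0.891], [0.001, 0.891, -0.453], [-1.0, -0.001, -0.004]]
contact_force: [-4.3, 2.6, 14.7]
width: 0.0549
```

```bash
python3 st.py
```

```text
t 5.83 pos [ 0.5575 -0.1433  0.0709] yang 1.1002 F [-4.3  2.6 14.7] T [0.38 0.83 0.03] w 0.0549 q6 -1.49
```

Emit:
servo_tool:
  deltas:
    - {"dx": 0.07, "dy": 0, "dz": 0, "yaw": 3}
    - {"dx": 0.07, "dy": 0, "dz": 0, "yaw": 6}
    - {"dx": 0.07, "dy": 0, "dz": 0, "yaw": 10}
    - {"dx": 0.07, "dy": 0, "dz": 0, "yaw": 14}

```text
clock: 6.32
ee_pos: [0.5576, -0.1433, 0.0709]
orientation: [[-0.003, 0.657, 0.754], [0.001, 0.754, -0.657], [-1.0, -0.001, -0.003]]
contact_force: [-4.3, 2.6, 13.5]
width: 0.0551
```

```bash
python3 st.py
```

```text
t 6.33 pos [ 0.5576 -0.1433  0.0709] yang 0.8538 F [-4.3  2.6 13.5] T [0.61 0.82 0.06] w 0.0551 q6 -1.24
```

Emit:
servo_tool:
  deltas:
    - {"dx": 0.06, "dy": 0, "dz": 0, "yaw": 5}
    - {"dx": 0.06, "dy": 0, "dz": 0, "yaw": 10}
    - {"dx": 0.06, "dy": 0, "dz": 0, "yaw": 15}
    - {"dx": 0.06, "dy": 0, "dz": 0, "yaw": 20}

```text
clock: 6.82
ee_pos: [0.5577, -0.1431, 0.0709]
orientation: [[-0.003, 0.877, 0.481], [0.001, 0.481, -0.877], [-1.0, -0.002, -0.002]]
contact_force: [-3.8, 3.0, 11.7]
width: 0.0546
```

```bash
python3 - <<'E'
from h import *
p,d=ctrl.grab_frame("wrist");cv2.imwrite("pics/w3.png",p)
E
python3 st.py
```

```text
t 6.88 pos [ 0.5578 -0.1431  0.0709] yang 0.4971 F [-3.6  2.9 13.2] T [ 0.66  0.62 -0.  ] w 0.0547 q6 -0.88
```

View pics/w3.png

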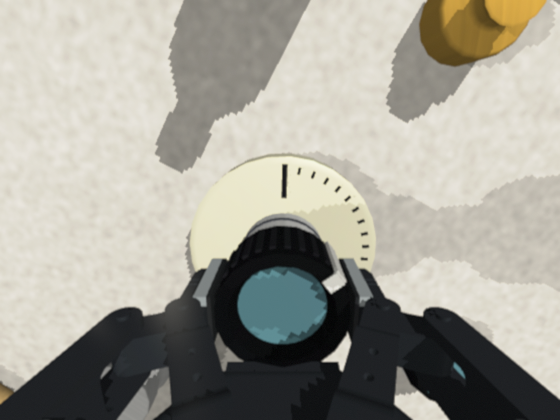

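Emit:
servo_tool:
  deltas:
    - {"dx": 0.04, "dy": 0, "dz": 0, "yaw": 5}
    - {"dx": 0.04, "dy": 0, "dz": 0, "yaw": 10}
    - {"dx": 0.04, "dy": 0, "dz": 0, "yaw": 15}
    - {"dx": 0.04, "dy": 0, "dz": 0, "yaw": 20}
    - {"dx": 0.04, "dy": 0, "dz": 0, "yaw": 25}

```text
clock: 7.5
ee_pos: [0.558, -0.143, 0.0709]
orientation: [[-0.002, 0.998, 0.058], [0.001, 0.058, -0.998], [-1.0, -0.002, -0.001]]
contact_force: [-1.8, 2.4, 10.6]
width: 0.0549
```

```bash
python3 st.py
```

```text
t 7.5 pos [ 0.558  -0.143   0.0709] yang 0.0582 F [-1.8  2.4 10.6] T [0.58 0.24 0.1 ] w 0.0549 q6 -0.44
```

Emit:
servo_tool:
  deltas:
    - {"dx": 0.04, "dy": 0, "dz": 0, "yaw": 5}
    - {"dx": 0.04, "dy": 0, "dz": 0, "yaw": 10}
    - {"dx": 0.04, "dy": 0, "dz": 0, "yaw": 15}
    - {"dx": 0.04, "dy": 0, "dz": 0, "yaw": 20}
    - {"dx": 0.04, "dy": 0, "dz": 0, "yaw": 25}

```text
clock: 8.12
ee_pos: [0.5582, -0.143, 0.071]
orientation: [[-0.001, 0.928, -0.372], [0.001, -0.372, -0.928], [-1.0, -0.002, -0.0]]
contact_force: [-0.2, 0.8, 8.5]
width: 0.0548
```

```bash
python3 st.py
```

```text
t 8.12 pos [ 0.5582 -0.143   0.071 ] yang -0.3809 F [-0.2  0.8  8.5] T [0.41 0.15 0.13] w 0.0548 q6 -0.0
```

Emit:
servo_tool:
  deltas:
    - {"dx": 0.04, "dy": 0, "dz": 0, "yaw": 5}
    - {"dx": 0.04, "dy": 0, "dz": 0, "yaw": 10}
    - {"dx": 0.04, "dy": 0, "dz": 0, "yaw": 15}
    - {"dx": 0.04, "dy": 0, "dz": 0, "yaw": 20}
    - {"dx": 0.04, "dy": 0, "dz": 0, "yaw": 22}

```text
clock: 8.75
ee_pos: [0.5584, -0.1431, 0.0709]
orientation: [[-0.001, 0.72, -0.694], [0.001, -0.694, -0.72], [-1.0, -0.001, 0.0]]
contact_force: [-1.6, -0.1, 8.3]
width: 0.0547
```

```bash
python3 st.py
```

```text
t 8.75 pos [ 0.5584 -0.1431  0.0709] yang -0.7667 F [-1.6 -0.1  8.3] T [0.24 0.2  0.08] w 0.0547 q6 0.38
```

Emit:
servo_tool:
  deltas:
    - {"dx": 0.04, "dy": 0, "dz": 0, "yaw": 2}
    - {"dx": 0.04, "dy": 0, "dz": 0, "yaw": 4}
    - {"dx": 0.04, "dy": 0, "dz": 0, "yaw": 4}

```text
clock: 9.12
ee_pos: [0.5585, -0.1431, 0.071]
orientation: [[-0.0, 0.67, -0.743], [0.001, -0.743, -0.67], [-1.0, -0.001, -0.0]]
contact_force: [-3.1, 0.0, 9.9]
width: 0.0546
```

```bash
python3 st.py;  python3 - <<'E'
from h import *
p,d=ctrl.grab_frame("wrist");cv2.imwrite("pics/w4.png",p)
E
```

```text
t 9.12 pos [ 0.5585 -0.1431  0.071 ] yang -0.837 F [-3.1  0.   9.9] T [ 0.39  0.48 -0.04] w 0.0546 q6 0.45
```

View pics/w4.png

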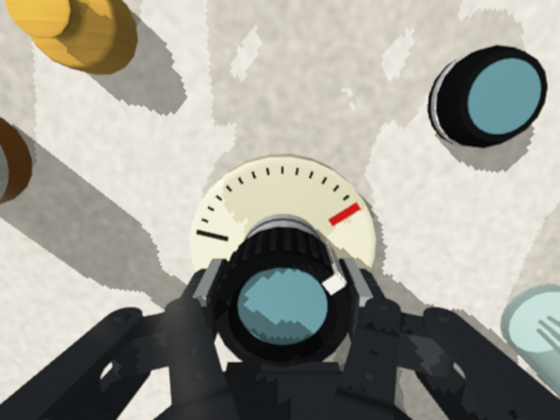

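Emit:
servo_tool:
  deltas:
    - {"dx": 0.03, "dy": 0, "dz": 0, "yaw": 2}
    - {"dx": 0.03, "dy": 0, "dz": 0, "yaw": 4}
    - {"dx": 0.03, "dy": 0, "dz": 0, "yaw": 4}

```text
clock: 9.55
ee_pos: [0.5585, -0.1431, 0.071]
orientation: [[-0.0, 0.616, -0.787], [0.0, -0.787, -0.616], [-1.0, -0.001, 0.0]]
contact_force: [-3.3, 1.3, 8.9]
width: 0.0548
```

```bash
python3 st.py
```

```text
t 9.55 pos [ 0.5585 -0.1431  0.071 ] yang -0.9067 F [-3.3  1.3  8.9] T [0.33 0.51 0.14] w 0.0548 q6 0.52
```

Emit:
servo_tool:
  deltas:
    - {"dx": 0.03, "dy": 0, "dz": 0, "yaw": 2}
    - {"dx": 0.03, "dy": 0, "dz": 0, "yaw": 3}
    - {"dx": 0.03, "dy": 0, "dz": 0, "yaw": 3}

```text
clock: 9.93
ee_pos: [0.5582, -0.1434, 0.0709]
orientation: [[-0.001, 0.576, -0.818], [-0.001, -0.818, -0.576], [-1.0, -0.0, 0.001]]
contact_force: [-6.4, -0.9, 11.3]
width: 0.0546
```

```bash
python3 st.py;  python3 - <<'E'
from h import *
p,d=ctrl.grab_frame("wrist");cv2.imwrite("pics/w5.png",p[130:400,130:430])
E
```

```text
t 9.93 pos [ 0.5582 -0.1434  0.0709] yang -0.9571 F [-6.4 -0.9 11.3] T [-0.15  1.21  2.36] w 0.0546 q6 0.57
```

View pics/w5.png

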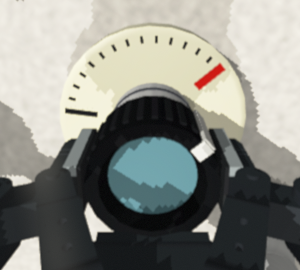

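Emit:
servo_tool:
  deltas:
    - {"dx": 0, "dy": 0, "dz": 0, "yaw": 0}
    - {"dx": 0, "dy": 0, "dz": 0, "yaw": 0}
  force: 20

```text
clock: 10.22
ee_pos: [0.558, -0.1435, 0.071]
orientation: [[-0.002, 0.578, -0.816], [-0.001, -0.816, -0.578], [-1.0, -0.0, 0.002]]
contact_force: [-4.6, 0.1, 5.1]
width: 0.0545
```

```bash
python3 st.py
```

```text
t 10.22 pos [ 0.558  -0.1435  0.071 ] yang -0.9548 F [-4.6  0.1  5.1] T [0.02 0.56 2.13] w 0.0545 q6 0.57
```

Emit:
servo_tool:
  deltas:
    - {"dx": 0, "dy": 0, "dz": 0, "yaw": 0}
    - {"dx": 0, "dy": 0, "dz": 0, "yaw": 0}
    - {"dx": 0, "dy": 0, "dz": 0, "yaw": 0}
    - {"dx": 0, "dy": 0, "dz": 0, "yaw": 0}
    - {"dx": 0, "dy": 0, "dz": 0, "yaw": 0}
  claw: 1

```text
clock: 10.85
ee_pos: [0.558, -0.1435, 0.071]
orientation: [[-0.002, 0.578, -0.816], [-0.001, -0.816, -0.578], [-1.0, -0.0, 0.002]]
contact_force: [-0.3, -0.6, -0.5]
width: 0.0854
```

```bash
python3 st.py;  python3 - <<'E'
from h import *
p,d=ctrl.grab_frame("wrist");cv2.imwrite("pics/w6.png",p[130:400,130:430])
E
```

```text
t 10.85 pos [ 0.558  -0.1435  0.071 ] yang -0.9549 F [-0.3 -0.6 -0.5] T [ 0.01 -0.03 -0.01] w 0.0854 q6 0.57
```

View pics/w6.png

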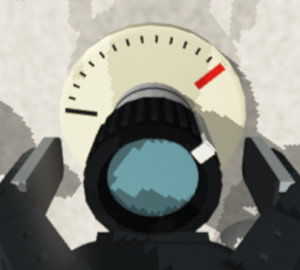

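Released with no contact. I'll retreat straight up and check.

Emit:
servo_tool:
  deltas:
    - {"dx": -1.5, "dy": 0, "dz": 0, "yaw": 0}
    - {"dx": -5, "dy": 0, "dz": 0, "yaw": 0}
    - {"dx": -10, "dy": 0, "dz": 0, "yaw": 0}
    - {"dx": -14, "dy": 0, "dz": 0, "yaw": 0}
    - {"dx": -17, "dy": 0, "dz": 0, "yaw": 0}

```text
clock: 11.52
ee_pos: [0.5584, -0.1433, 0.2442]
orientation: [[0.001, 0.578, -0.816], [-0.002, -0.816, -0.578], [-1.0, 0.002, 0.001]]
contact_force: [-0.1, 0.1, -0.5]
width: 0.0851
```

Emit:
servo_tool:
  deltas:
    - {"dx": 0, "dy": 0, "dz": 0, "yaw": 0}
    - {"dx": 0, "dy": 0, "dz": 0, "yaw": 0}

```text
clock: 11.78
ee_pos: [0.5582, -0.1432, 0.2444]
orientation: [[0.001, 0.578, -0.816], [-0.002, -0.816, -0.578], [-1.0, 0.002, 0.001]]
contact_force: [0.1, 0.1, -0.7]
width: 0.0854
```

```bash
python3 st.py;  python3 - <<'E'
from h import *
import pickle
s=ctrl.sense();c=ctrl.camera_params("wrist");p,d=ctrl.grab_frame("wrist")
v,u=np.mgrid[:420,:560];V=np.array(c['view']);P=np.stack([(u-c['cx'])/c['fx']*d,(v-c['cy'])/c['fy']*d,d],-1)-V[:3,3];P=P@V[:3,:3]
near=np.hypot(P[...,0]-.557,P[...,1]+.1433)
print("rim z now",np.median(P[...,2][(near<.0275)&(near>.0215)&(P[...,2]>.06)&(P[...,2]<.1)]))
c0=pickle.load(open("pics/w1.pkl","rb"));d0=np.load("pics/w1.npy");V=np.array(c0['view']);P0=np.stack([(u-c0['cx'])/c0['fx']*d0,(v-c0['cy'])/c0['fy']*d0,d0],-1)-V[:3,3];P0=P0@V[:3,:3]
n0=np.hypot(P0[...,0]-.557,P0[...,1]+.1433);print("rim z before",np.median(P0[...,2][(n0<.0275)&(n0>.0215)&(P0[...,2]>.06)&(P0[...,2]<.1)]))
cv2.imwrite("pics/w7.png",p)
x,y,_=map(int,proj("wrist",[.557,-.1433,.05],c));print(x,y)
cv2.imwrite("pics/w7z.png",cv2.resize(p[max(0,y-55):y+55,x-60:x+60],None,fx=6,fy=6,interpolation=cv2.INTER_CUBIC));print(max(0,y-55),x-60)
pickle.dump(c,open("pics/w7.pkl","wb"))
p,d=ctrl.grab_frame("side");cv2.imwrite("pics/s1.png",p)
E
```

```text
t 11.78 pos [ 0.5582 -0.1432  0.2444] yang -0.9549 F [ 0.1  0.1 -0.7] T [0.01 0.01 0.02] w 0.0854 q6 0.57
rim z now 0.0868417020233146
rim z before 0.09524979381810196
280 194
139 220
```

View pics/w7z.png

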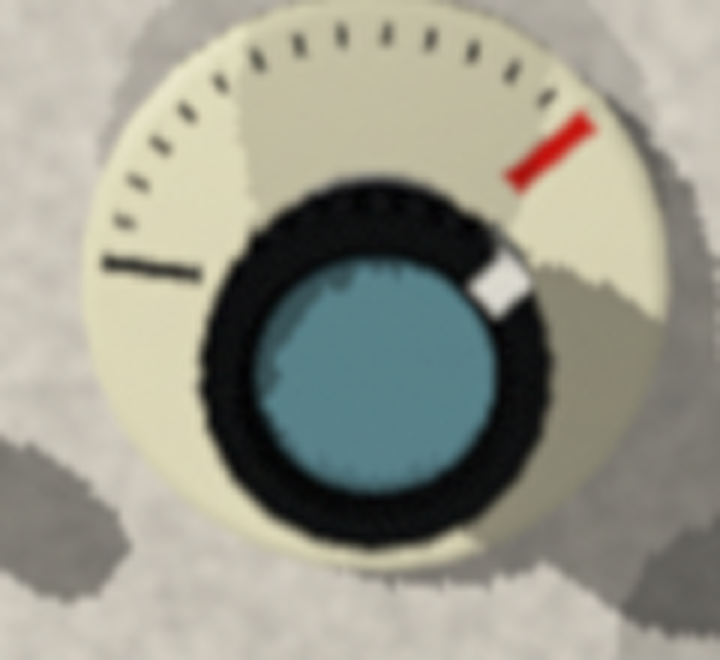

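View pics/s1.png

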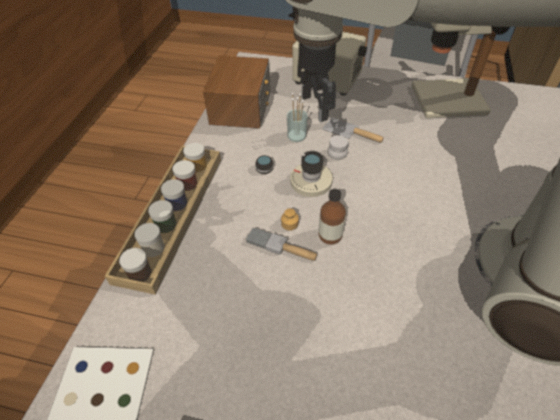

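```bash
python3 - <<'E'
from h import *
import pickle
c=pickle.load(open("pics/w7.pkl","rb"))
U=lambda x,y,z:unproj("wrist",220+x/6,139+y/6,z,c)
an=lambda a,b:np.degrees(np.arctan2(*(b-a)[[1,0]]))
r1,r2=U(515,182,.02),U(588,122,.02);i=U(502,283,.085);cc=U(376,364,.085);bc=U(376,285,.02)
print(cc,bc,i,"red line dir",an(r1,r2),"red from centre",an(bc,(r1+r2)/2),an(np.array([.557,-.1433,0]),(r1+r2)/2),"idx",an(cc,i),an(np.array([.557,-.1433,0]),i), "open",an(bc,U(152,269,.02)))
E
```

```text
[ 0.56128407 -0.14279796  0.085     ] [ 0.56017906 -0.14372889  0.02      ] [ 0.58302031 -0.15118148  0.085     ] red line dir -14.656134917224328 red from centre -16.98192660844667 -16.312745486323706 idx -21.0912964018378 -16.851412649157073 open 121.16627990150153
```

```bash
python3 - <<'E'
from h import *
s=ctrl.sense();print(s['clock'],s['contact_force']);print(ctrl.sign_off())
E
```

```text
11.875 [ 0.37253071 -0.15016037 -0.67219135]
the job is handed in; nothing more can be done
None
```

The collar is locked down and the job is handed in, at 11.9 s on the robot's clock. I gripped it across, pressed it down and turned it clockwise. It dropped into the slot after about 10° of turn. I then turned it on at the bottom until it met the firm stop, where the wrist moment jumped to about 2.4 N m. I opened the gripper and backed straight up.

What the last checks showed:
- **Collar down:** it stays down on its own. The rim measured 8.4 mm lower than at the start, a little short of the expected 9.0–9.5 mm. I put that down to depth noise.
- **Index line:** it reads −17° to −21° depending on which centre I use, and the red mark reads −15° to −17°. They agree within a few degrees in the picture, not exactly. For the stop I relied mainly on the moment jump, and the white line had not shifted in the jaws, so the grip did not slip.
- **Open mark:** the open-to-red angle came out at about 138°, against the expected 132°. This shows the picture angles are only that accurate.
- **Bystanders and contact:** the other things look unmoved in the side view, judged by eye. The tool force was near zero when I handed in.

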